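Set the combs in two gel casting trays

ROBOT

A 6-joint arm with a two-finger parallel gripper is mounted at the origin on the work surface. World frame = base frame: x ahead of the robot, y to its left, z up, the work surface at z = 0. Lengths are in m, angles in rad, forces in N, time in s.
With the tool pointing down it reaches from about 0.3 to 0.825 m from the base axis. Payload 5.4 kg.
Tool frame: the origin (TCP) lies midway between the tips of the shut fingers; the grasp point (between the pads) lies 19 mm behind it; z points along the fingers, y is the line along which they close (so a half turn about z gives the same grasp; the last joint's range is limited). The gripper opens to 92 mm and grips with 3 to 60 N. Pads are 20 mm wide; open, the fingers measure 128 mm over their backs; the gripper's body (75 mm by 189 mm) begins 69 mm behind the grasp point.
Start: joints at [0.963, 0.158, 1.597, -0, 1.386, -0.21], TCP at [0.223, 0.53, 0.215] pointing down, gripper open.
Joint ranges: [-2.91, 2.91], [-0.94, 2.29], [0.18, 2.7], [-1.29, 4.43], [0.17, 2.64], [-3, 3]. Speed limits (rad/s): [2.57, 2.57, 3.14, 3.14, 3.14, 3.14].

INTERFACE

Orientations are given as a rotation vector (axis times angle).
In Python, from plant import get_state, get_image, get_calibration, finish_job, trace gives the robot as it stands.
- The arm moves only by the tool servo_tool, never from a script. Its argument "series" is one flat list of numbers, 7 for each row, row after row: the turn, a rotation vector about the tool's x, y, z in degrees, then the shift along the tool's x, y, z in m, then the closure, from 0 (fully open) to 1 (shut). A call has 1 to 8 rows; each row shifts and turns the commanded pose from where the row before left it, along the tool's axes as they then stand; what a row does not reach is not made up. A row lasts 1/8 s, in which the tool goes at most 62.5 mm and 10.7 degrees, less where a joint would pass 70% of its speed; a pose out of reach is approached as far as the arm can. A call with a gripper value outside its range is refused whole. The fingers move at their own pace and stop on an object; "newtons" is the grip in N (left out, the last holds). Time passes only in rows, so rows that do not move let the fingers close. It gives the time, the measured TCP pose, the force, the opening and the grip force at its end, in the units of the state.
- get_state(): the state, without advancing time (a new reading comes with each control period).
- get_image(name): name is "side" or "top" or "wrist"; returns (picture, depth): 384x512x3 uint8, red, green, blue; 384x512 float32, m along the optical axis (not along the pixel's ray), 0 where there is no reading.
- get_calibration(name): a dict with "vertical_fov" (degrees; the focal length in pixels is half the picture's height over the tangent of half this angle, whatever the lens; pixels are square), "cx", "cy" (the principal point, pixels), "xyz" and "attitude" of the camera in the world; the wrist camera has in their place "mount" (4x4, takes a point from camera to tool coordinates, whose origin is the TCP and whose axes are the flange's). Camera axes: x right, y down, z forward; pixel columns grow to the right and rows downward; lengths in m; the calibration is good to about 2 mm. A picture is of the moment at which its call begins: read the wrist's pose just before it. get_calibration takes no time and is no camera call.
- finish_job(): hands the job in; it is judged then, once.
Trained networks look in the newest picture that a camera, given by its name, has taken for a name from the list of things; names that differ only in an ending like _2 or _b are one class to them, and where a whole thing is asked for, a point or a joint stands for the part that bears it (a point fixed in the world has none). Each returns a list of dicts, best first, with "p" (0 to 1); they miss things now and then, are a little off and sometimes report something else, mostly with a low value. They report only what shows in the picture. A call takes as long as a camera call.
- trace(label, camera): "region" (384x512 bool, what is visible of it) and "centre" ([column, row] in pixels, amid what is visible of it).
The state is a dict: "t": time; "q": joint angles; "joint_velocities": joint speeds; "joint_efforts": joint torques, N m; "tcp_pos": TCP position; "tool_rot": TCP orientation; "wrist_force": force on the tool from outside, world axes, zero at the start; "moment": the same for the moment, N m; "gripper_width": opening from 0.0 (shut) to 1.0 (fully open); "grasp_force": force on a finger pad.
Only numpy, scipy, OpenCV 4.12 (cv2) and the standard library are available. Lean on these libraries where they do the work, as an engineer would, in place of code of your own. Each camera call takes 0.05 s, during which the arm holds its last target. There are 200 camera calls.

TASK

Get the two gel casting trays ready for pouring by standing the four combs in them. In the long tray, the single-slab comb goes over the red strip farthest from the robot, the fine comb over the red strip nearest the robot, and the medium comb over the strip between those two; the double comb goes over the red strip of the short tray. Each comb must straddle its tray upright and square, its blade centred over the strip and both end plates standing on the bench outside the tray's walls; let go of all of them and leave the tape roll, beaker and tip box where they are.

Things in the scene. Friction and masses are not known exactly. Their poses are not given: they have to be found in the camera images.
- tray_long: Long casting tray, fixed: 230 (x) by 88 mm (y); cream floor 5 mm thick, clear walls 4 mm thick (80 mm inside) and end gates, 28 mm high, black gaskets on the gates to 30 mm. Three red strips 16 mm wide cross the floor, centre lines at x = -70, 0, +70 mm. Origin: centre of its underside, on the bench. x along its length, +x end away from the robot (turned at most 9 degrees); y across, along the strips.
- tray_short: Short casting tray, fixed: as tray_long but 110 mm (x) by 88 mm (y), with one red strip across its middle (x = 0). Origin: centre of its underside, on the bench; x along the 110 mm side, y across it, along the strip.
- comb_fine: Fine comb, dark grey, about 65 g, loose, standing on its end plates: 14 narrow teeth (2.8 mm); grip a slim rail 84 mm long (y), 10 mm thick (x). All combs: origin midway between the feet at bench level, y along the comb, z up, both faces alike; bridge bar 116 mm long, 10 mm thick, at z 36-48 mm; grip on the middle of the bridge, z 48-76 mm.
- comb_medium: Medium comb, dark grey, about 60 g, loose: 7 teeth of 6 mm; grip a short tab 44 mm long (y), 14 mm thick (x). Frame, bridge and heights as comb_fine. All combs: two end plates 6 mm thick, 104 mm apart inside (so 8 mm to spare each side of an 88 mm tray), feet 32 mm long in x up to z 10 mm, 20 mm long above.
- comb_slab: Single-slab comb, dark grey, about 85 g, loose: one unbroken blade instead of teeth; grip a thick block 64 mm long (y), 24 mm thick (x). Frame, bridge, heights and end plates as the other combs. All combs: the blade hangs under the bridge, 66 mm wide, 2 to 5 mm thick, its tips at z 6.5 mm.
- comb_double: Double comb, dark grey, about 65 g, loose: two broad teeth of 30 mm; grip a small square block 24 by 24 mm. Frame, bridge, heights, end plates and blade size as the other combs.
- tape_roll: Bystander: roll of cream masking tape lying flat, 84 mm across, 24 mm high, beyond the trays. Origin at the centre of its underside. Leave it where it stands.
- beaker: Bystander: white plastic beaker, 90 mm across the rim, 105 mm high. Origin at the centre of its underside. Leave it where it stands.
- tip_box: Bystander: blue pipette-tip box with a clear lid, 80 mm (x) by 120 mm (y), 62 mm high. Origin at the centre of its underside. Leave it where it stands.

How it is judged:
At the end, for the whole second after the job is handed in: Slab, medium and fine combs stand on the long tray's far, middle and near strips, the double comb on the short tray's: each within 9 mm of the strip's centre line, 10 mm sideways and 0.14 rad of square, upright within 0.05 rad, feet on the bench (origin below 4 mm), at rest (x of comb_slab in the frame of tray_long between 0.061 and 0.079 m and y of comb_slab in the frame of tray_long between -0.01 and 0.01 m and height (world z) of each of comb_slab, comb_medium, comb_fine, comb_double below 0.004 m and angle between each of comb_slab, comb_medium, comb_fine, comb_double's own z axis and vertical below 0.05 rad and angle between the y axis of each of comb_slab, comb_medium, comb_fine and the y axis of tray_long, either way round below 0.14 rad and linear speed of each of comb_slab, comb_medium, comb_fine, comb_double below 0.02 m/s and angular speed of each of comb_slab, comb_medium, comb_fine, comb_double below 0.2 rad/s and x of comb_medium in the frame of tray_long between -0.009 and 0.009 m and y of comb_medium in the frame of tray_long between -0.01 and 0.01 m and x of comb_fine in the frame of tray_long between -0.079 and -0.061 m and y of comb_fine in the frame of tray_long between -0.01 and 0.01 m and x of comb_double in the frame of tray_short between -0.009 and 0.009 m and y of comb_double in the frame of tray_short between -0.01 and 0.01 m and angle between the y axis of comb_double and the y axis of tray_short, either way round below 0.14 rad); the robot touches nothing.
It fails at once if the tape roll, beaker or tip box is pushed more than 20 mm (distance of any of tape_roll, beaker, tip_box from where it was at the start of the episode above 0.02 m).
It also fails if it takes over 99 s, if anything falls off the work surface, if the arm or the gripper's body presses on something with over 40 N, if the wrist force passes 120 N, or if a joint passes its speed limit or range.

## Working session

There is one attempt and no reset: what is moved stays moved. The work goes in short steps, Python scripts to look and compute and a tool call to move; the robot and the scene stay as the last step left them, time stands still between calls to the robot, and variables do not carry over. Pictures are saved under pics/ and viewed, at most 14 in all, crops included, and the job is handed in when it is done.

Besides the shell and the picture viewer there is one more tool, called by a JSON object that holds its "fn" and its "kwargs". servo_tool: Moves the arm, as the interface text tells. Its arguments: {"type":"object","properties":{"series":{"type":"array"},"newtons":{"type":"number"}},"required":["series"]}

```bash
ls; mkdir -p pics; cat > h.py <<'E'
import numpy as np, cv2
from scipy.spatial.transform import Rotation as R
from plant import *
def cam(name, st=None):
    c=get_calibration(name); f=192/np.tan(np.radians(c["vertical_fov"])/2)
    if "mount" in c:
        M=np.array(c["mount"]); T=np.eye(4); T[:3,:3]=R.from_rotvec(st["tool_rot"]).as_matrix(); T[:3,3]=st["tcp_pos"]; T=T@M
    else:
        T=np.eye(4); a=np.array(c["attitude"]); T[:3,3]=c["xyz"]
        T[:3,:3]=a if a.shape==(3,3) else R.from_rotvec(a).as_matrix()
    return f,c["cx"],c["cy"],T
def cloud(name,depth,st=None):
    f,cx,cy,T=cam(name,st); v,u=np.mgrid[:384,:512]
    P=np.stack([(u-cx)/f*depth,(v-cy)/f*depth,depth],-1)@T[:3,:3].T+T[:3,3]
    P[depth==0]=np.nan
    return P
E
python3 - <<'E'
from h import *
for n in ["top","side","wrist"]: print(n,get_calibration(n))
s=get_state(); print(s)
for n in ["top","side"]:
    im,d=get_image(n); cv2.imwrite(f"pics/{n}0.png",im[...,::-1]); np.savez(f"{n}0.npz",im=im,d=d)
E
```

```text
pics
top {'vertical_fov': 44.576888564673695, 'cx': 264.67979551398435, 'cy': 193.74015043632892, 'xyz': array([ 0.38619122, -0.0051497 ,  1.23406854]), 'attitude': array([-2.11317368,  2.1499609 , -0.18898321])}
side {'vertical_fov': 56.858847881283516, 'cx': 251.67252104980952, 'cy': 188.0946373266958, 'xyz': array([ 0.51505582, -0.7508692 ,  0.65854807]), 'attitude': array([-2.25768084,  0.13351724, -0.05099313])}
wrist {'vertical_fov': 67.81503157379721, 'cx': 260.7895129770954, 'cy': 193.47711062137165, 'mount': array([[ 1.72246270e-03, -9.55621098e-01, -2.94593535e-01,
         8.43161550e-02],
       [ 9.99998206e-01,  1.87824724e-03, -2.45874659e-04,
         5.60644745e-04],
       [ 7.88282507e-04, -2.94592583e-01,  9.55622618e-01,
        -1.70307452e-01],
       [ 0.00000000e+00,  0.00000000e+00,  0.00000000e+00,
         1.00000000e+00]])}
{'t': 0.0, 'q': array([ 9.62888497e-01,  1.59055625e-01,  1.59819675e+00, -2.55566056e-05,
        1.38622580e+00, -2.10065240e-01]), 'joint_velocities': array([ 0.00029767, -0.00148992,  0.0005961 ,  0.00178213, -0.00026219,
       -0.00045196]), 'joint_efforts': array([-4.18942391e-04, -3.85566902e+01, -3.22108054e+01,  7.01327669e-02,
        3.79782147e-02, -1.64531930e-04]), 'tcp_pos': array([0.2224166 , 0.52956436, 0.21363302]), 'tool_rot': array([-6.20665332e-01, -3.07892927e+00,  2.73255554e-03]), 'wrist_force': array([ 0.44224547, -0.16960358,  0.01789526]), 'moment': array([ 0.02154415, -0.02853543, -0.07217192]), 'grasp_force': 0.0, 'gripper_width': 1.0000591850154334}
```

View pics/top0.png

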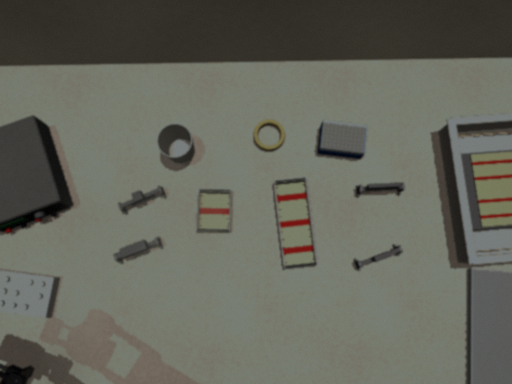

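```bash
python3 - <<'E'
from h import *
im,d=get_image("top"); P=cloud("top",d)
for l in ["comb_fine","comb_medium","comb_slab","comb_double","tray_long","tray_short","tape_roll","beaker","tip_box"]:
    for r in trace(l,"top")[:3]:
        Q=P[r["region"]]; Q=Q[~np.isnan(Q[:,0])]
        a=cv2.minAreaRect(Q[:,:2].astype(np.float32)*1000)
        print(l,round(r["p"],2),np.round(r["centre"]),r["region"].sum(),"med",np.median(Q,0).round(3),"zmax",np.percentile(Q[:,2],98).round(3),np.round(a[0]),np.round(a[1]),round(a[2],1))
E
```

```text
comb_fine 0.55 [384. 190.] 321 med [ 0.605 -0.305  0.058] zmax 0.079 [ 608. -319.] [ 30. 132.] 6.1
comb_medium 0.79 [378. 257.] 392 med [ 0.428 -0.291  0.047] zmax 0.078 [ 431. -304.] [ 32. 135.] 17.1
comb_medium 0.22 [213. 211.] 1496 med [0.561 0.125 0.006] zmax 0.031 [559. 123.] [ 91. 112.] 87.1
comb_slab 0.67 [273. 126.] 454 med [ 0.768 -0.028  0.022] zmax 0.028 [766. -27.] [83. 92.] 57.3
comb_slab 0.57 [135. 250.] 533 med [0.46  0.316 0.068] zmax 0.079 [463. 326.] [ 41. 130.] 20.8
comb_double 0.81 [139. 194.] 363 med [0.593 0.306 0.048] zmax 0.079 [595. 312.] [ 32. 113.] 22.7
tray_long 0.81 [294. 224.] 3040 med [ 0.523 -0.089  0.005] zmax 0.03 [524. -89.] [230.  95.] 6.0
tray_short 0.8 [213. 210.] 1440 med [0.561 0.125 0.006] zmax 0.031 [560. 125.] [ 96. 109.] 89.1
tape_roll 0.76 [269. 146.] 313 med [ 0.748 -0.022  0.022] zmax 0.028 [762. -25.] [75. 82.] 89.5
beaker 0.69 [176. 140.] 1166 med [0.74  0.221 0.05 ] zmax 0.106 [727. 214.] [89. 87.] 22.9
beaker 0.35 [138. 197.] 429 med [0.592 0.309 0.047] zmax 0.079 [599. 321.] [ 47. 129.] 23.9
tip_box 0.73 [338. 138.] 1681 med [ 0.733 -0.213  0.06 ] zmax 0.066 [ 752. -224.] [131. 104.] 82.1
tip_box 0.63 [211. 212.] 1395 med [0.56  0.127 0.006] zmax 0.031 [559. 123.] [ 86. 110.] 89.6
```

Top view: short tray at (214,211), long tray at (295,223) with strips at rows ≈197/223/250. Double comb is at (142,199), slab (138,249), fine (380,188) and medium (378,257); beaker, tape roll and tip box are behind.

```bash
cat >> h.py <<'E'
def ang(v):
    return (np.degrees(np.arctan2(v[1],v[0])))%180
def combfit(P,c,rad=0.085):
    """Comb pose from points above z=.04 near c: length-wise axis (angle of y axis, 0..180), centre."""
    m=(P[...,2]>.040)&(P[...,2]<.09)&(np.hypot(P[...,0]-c[0],P[...,1]-c[1])<rad)
    Q=P[m][:,:2]; (cx,cy),(w,h),a=cv2.minAreaRect((Q*1000).astype(np.float32))
    if w<h:a+=90
    vx,vy,_,_=cv2.fitLine((Q*1000).astype(np.float32),cv2.DIST_HUBER,0,.01,.01).ravel()
    return np.array([cx,cy])/1000, np.sort([w,h]), a%180, ang((vx,vy)), Q.mean(0), m
def strips(name,im,st=None,z=.005):
    f,cx,cy,T=cam(name,st); hsv=cv2.cvtColor(im,cv2.COLOR_RGB2HSV)
    m=((hsv[...,0]<8)|(hsv[...,0]>172))&(hsv[...,1]>150)&(hsv[...,2]>60)
    n,L,S,C=cv2.connectedComponentsWithStats(m.astype(np.uint8)); out=[]
    for i in range(1,n):
        if S[i,4]<60: continue
        v,u=np.nonzero(L==i)
        r=np.stack([(u-cx)/f,(v-cy)/f,np.ones(len(u))],-1)@T[:3,:3].T
        X=T[:3,3]+r*((z-T[2,3])/r[:,2])[:,None]
        a=cv2.minAreaRect((X[:,:2]*1000).astype(np.float32))
        vx,vy,_,_=cv2.fitLine((X[:,:2]*1000).astype(np.float32),cv2.DIST_HUBER,0,.01,.01).ravel()
        out.append((X[:,:2].mean(0).round(4),np.round(a[0],1),np.round(a[1],1),round(ang((vx,vy)),1),S[i,4]))
    return out
E
python3 - <<'E'
from h import *
z=np.load("top0.npz"); P=cloud("top",z["d"])
for n,c in dict(slab=(.463,.326),double=(.597,.315),fine=(.608,-.315),medium=(.431,-.304)).items(): print(n,*[np.round(x,4) for x in combfit(P,c)[:5]])
for s in strips("top",z["im"]): print(*s)
E
```

```text
slab [0.46   0.3176] [ 24.7227 116.0906] 109.7099 110.0216 [0.4601 0.3146]
double [0.5918 0.3124] [ 25.4603 116.5839] 113.5755 113.0022 [0.5909 0.3103]
fine [ 0.6082 -0.3116] [ 18.9521 116.929 ] 91.2854 91.1638 [ 0.6069 -0.3085]
medium [ 0.431  -0.2965] [ 19.4065 115.9702] 108.7479 109.1684 [ 0.4302 -0.294 ]
[ 0.679  -0.6242] [ 679.  -623.9] [  6.5 106.7] 93.1 96
[ 0.6374 -0.6224] [ 637.2 -622.6] [  6.9 100.4] 93.4 95
[ 0.5932 -0.0813] [593.3 -81.8] [13.  73.9] 96.2 137
[ 0.575  -0.6231] [ 574.8 -621.3] [ 6.6 89.3] 93.2 85
[0.5586 0.1228] [558.2 124.4] [68.9 10.7] 88.9 84
[ 0.5335 -0.6215] [ 533.5 -621. ] [ 6.2 80.4] 93.4 72
[ 0.5235 -0.0883] [523.7 -88.8] [12.8 75. ] 95.6 141
[ 0.4539 -0.0943] [453.8 -94.8] [13.4 74.8] 95.3 150
```

View pics/side0.png

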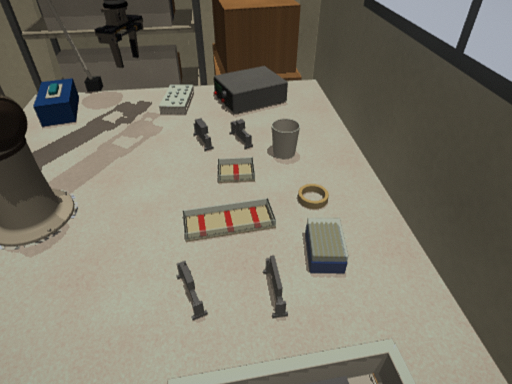

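Side view agrees with the layout: the combs on the left are slab and double, those on the right medium and fine. Next I go above the trays for one close look.

```bash
cat >> h.py <<'E'
def plan(pos,xang,st=None):
    st=st or get_state(); A=R.from_rotvec(st["tool_rot"])
    a=np.radians(xang); x=np.array([np.cos(a),np.sin(a),0]); z=np.array([0,0,-1.]); B=R.from_matrix(np.stack([x,np.cross(z,x),z],1))
    t=np.degrees((A.inv()*B).as_rotvec()); s=B.inv().apply(np.array(pos)-st["tcp_pos"])
    print("turn",t.round(2),"rows",np.linalg.norm(t)/10.7,"then shift",s.round(4),"rows",np.linalg.norm(s)/.0625, "tcp",np.round(st["tcp_pos"],4),"t",round(st["t"],2))
E
python3 -c "
from h import *
plan((.54,.03,.24),95.3)"
```

```text
turn [ 1.000e-02 -0.000e+00  6.191e+01] rows 5.785547433207212 then shift [-0.5273  0.2697 -0.0253] rows 9.484136878664177 tcp [0.2228 0.5301 0.2147] t 0.6
```

{"fn": "servo_tool", "kwargs": {"series": [0, 0, 10.3, 0, 0, 0, 0, 0, 0, 10.3, 0, 0, 0, 0, 0, 0, 10.3, 0, 0, 0, 0, 0, 0, 10.3, 0, 0, 0, 0, 0, 0, 10.3, 0, 0, 0, 0, 0, 0, 10.4, 0, 0, 0, 0, 0, 0, 0, -0.04, 0.02, -0.002, 0, 0, 0, 0, -0.04, 0.02, -0.002, 0]}}

```text
t: 1.6
tcp_pos: [0.2703, 0.4533, 0.2186]
tool_rot: [2.115, 2.323, 0.0]
wrist_force: [0.3, 0.1, 0.6]
gripper_width: 1.002
grasp_force: 0.0
```

{"fn": "servo_tool", "kwargs": {"series": [0, 0, 0, -0.05, 0.026, -0.0025, 0, 0, 0, 0, -0.05, 0.026, -0.0025, 0, 0, 0, 0, -0.05, 0.026, -0.0025, 0, 0, 0, 0, -0.05, 0.026, -0.0025, 0, 0, 0, 0, -0.05, 0.026, -0.0025, 0, 0, 0, 0, -0.05, 0.026, -0.0025, 0, 0, 0, 0, -0.05, 0.026, -0.0025, 0, 0, 0, 0, -0.05, 0.026, -0.0025, 0]}}

```text
t: 2.6
tcp_pos: [0.515, 0.0734, 0.239]
tool_rot: [2.116, 2.321, 0.001]
wrist_force: [-0.3, 0.4, 0.1]
gripper_width: 0.997
grasp_force: 0.0
```

{"fn": "servo_tool", "kwargs": {"series": [0, 0, 0, -0.045, 0.02, -0.001, 0, 0, 0, 0, 0, 0, 0, 0, 0, 0, 0, 0, 0, 0, 0]}}

```text
t: 2.98
tcp_pos: [0.5378, 0.0326, 0.2395]
tool_rot: [-2.116, -2.321, -0.0]
wrist_force: [-0.2, -0.8, -0.5]
gripper_width: 1.005
grasp_force: 0.0
```

```bash
python3 - <<'E'
from h import *
s=get_state(); im,d=get_image("wrist"); cv2.imwrite("pics/w1.png",im[...,::-1]); np.savez("w1.npz",im=im,d=d)
for x in strips("wrist",im,s): print(*x)
plan((.46,.316,.17),109.9,s)
E
```

```text
[0.5597 0.1247] [559.7 123.7] [77.6 13.4] 88.0 575
[ 0.4548 -0.0992] [454.9 -99.9] [13.2 66.1] 95.8 321
[ 0.5248 -0.0926] [524.4 -93.3] [12.7 66.1] 94.9 317
[ 0.5942 -0.086 ] [594.2 -86.7] [13.1 66. ] 95.2 325
turn [ -0.02  -0.04 -14.6 ] rows 1.3643086440301724 then shift [0.293  0.0233 0.0695] rows 4.831960459181104 tcp [0.5378 0.0326 0.2395] t 2.98
```

View pics/w1.png

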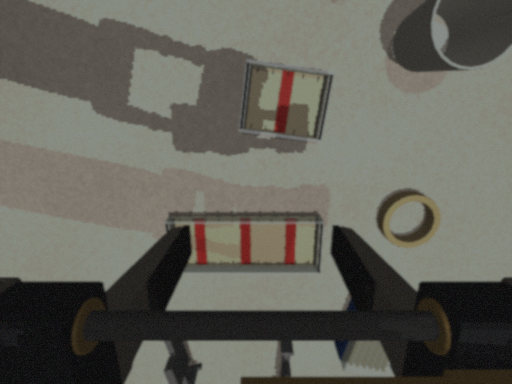

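Wrist view: short tray at (286,100), long tray at (245,242), strips at columns 200/246/291. These agree with the top camera once wall occlusion is allowed for. Now the slab comb.

{"fn": "servo_tool", "kwargs": {"series": [0, 0, -7.3, 0, 0, 0, 0.3, 0, 0, -7.3, 0, 0, 0, 0.3, 0, 0, 0, 0.049, 0.004, 0.0115, 0.3, 0, 0, 0, 0.049, 0.004, 0.0115, 0.3, 0, 0, 0, 0.049, 0.004, 0.0115, 0.3, 0, 0, 0, 0.049, 0.004, 0.0115, 0.3, 0, 0, 0, 0.049, 0.004, 0.0115, 0.3, 0, 0, 0, 0.048, 0.003, 0.012, 0.3]}}

```text
t: 4.03
tcp_pos: [0.4582, 0.3181, 0.1701]
tool_rot: [1.801, 2.574, 0.001]
wrist_force: [-0.7, -0.6, -0.5]
gripper_width: 0.699
grasp_force: 0.0
```

{"fn": "servo_tool", "kwargs": {"series": [0, 0, 0, 0, 0, 0, 0.3, 0, 0, 0, 0, 0, 0, 0.3]}}

```text
t: 4.28
tcp_pos: [0.4595, 0.3158, 0.1704]
tool_rot: [1.801, 2.573, -0.0]
wrist_force: [1.1, -0.2, -0.2]
gripper_width: 0.7
grasp_force: 0.0
```

```bash
cat >> h.py <<'E'
def lookcomb(c,tag,dz=.043):
    s=get_state(); im,d=get_image("wrist"); cv2.imwrite(f"pics/{tag}.png",im[...,::-1]); P=cloud("wrist",d,s)
    r=combfit(P,c); print(*[np.round(x,4) for x in r[:5]],"zmax",np.percentile(P[r[5]][:,2],95).round(4))
    plan((*r[0],dz),r[2],s)
E
python3 -c "
from h import *
lookcomb((.46,.3165),'w2')"
```

```text
[0.4601 0.3176] [ 23.9975 116.1663] 109.6001 110.1118 [0.4581 0.3227] zmax 0.0772
turn [0.01 0.02 0.41] rows 0.03849560905546416 then shift [0.0015 0.0013 0.1274] rows 2.038435720593421 tcp [0.4595 0.3158 0.1704] t 4.28
```

View pics/w2.png

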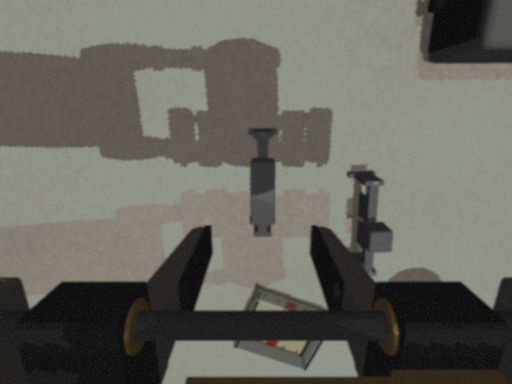

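Slab comb at (262,185), lined up between the fingers and matching the top-camera fit. Descend and grip.

{"fn": "servo_tool", "kwargs": {"series": [0, 0, 0.4, 0.0015, 0.0013, 0.035, 0.3, 0, 0, 0, 0, 0, 0.035, 0.3, 0, 0, 0, 0, 0, 0.035, 0.3, 0, 0, 0, 0, 0, 0.022, 0.3, 0, 0, 0, 0, 0, 0, 0.3, 0, 0, 0, 0, 0, 0, 0.9, 0, 0, 0, 0, 0, 0, 0.9, 0, 0, 0, 0, 0, 0, 0.9], "newtons": 25}}

```text
t: 5.32
tcp_pos: [0.4615, 0.3175, 0.0442]
tool_rot: [1.812, 2.565, 0.002]
wrist_force: [0.2, 0.4, 0.7]
gripper_width: 0.399
grasp_force: 0.0
```

{"fn": "servo_tool", "kwargs": {"series": [0, 0, 0, 0, 0, 0, 0.9, 0, 0, 0, 0, 0, 0, 0.9, 0, 0, 0, 0, 0, -0.02, 0.9, 0, 0, 0, 0, 0, -0.03, 0.9, 0, 0, 0, 0, 0, -0.03, 0.9, 0, 0, 0, 0, 0, -0.02, 0.9, 0, 0, 0, 0, 0, 0, 0.9]}}

```text
t: 6.2
tcp_pos: [0.4618, 0.3178, 0.1446]
tool_rot: [1.812, 2.564, 0.004]
wrist_force: [-0.1, 0.8, -1.0]
gripper_width: 0.262
grasp_force: 25.0
```

```bash
python3 -c "
from h import *
plan((.5939,-.0815,.15),95.3)"
```

```text
turn [ 0.19 -0.03 14.21] rows 1.3284453935893077 then shift [-0.4098  0.0947 -0.0054] rows 6.729840406193529 tcp [0.4618 0.3178 0.1446] t 6.2
```

{"fn": "servo_tool", "kwargs": {"series": [0, 0, 7.1, 0, 0, 0, 0.9, 0, 0, 7.1, 0, 0, 0, 0.9, 0, 0, 0, -0.04, 0.01, 0, 0.9, 0, 0, 0, -0.055, 0.013, 0, 0.9, 0, 0, 0, -0.055, 0.013, 0, 0.9, 0, 0, 0, -0.055, 0.013, 0, 0.9, 0, 0, 0, -0.055, 0.013, 0, 0.9, 0, 0, 0, -0.055, 0.013, 0, 0.9]}}

```text
t: 7.2
tcp_pos: [0.5639, 0.009, 0.1413]
tool_rot: [-2.115, -2.32, 0.002]
wrist_force: [0.7, -0.4, -0.7]
gripper_width: 0.256
grasp_force: 25.0
```

{"fn": "servo_tool", "kwargs": {"series": [0, 0, 0, -0.055, 0.012, 0, 0.9, 0, 0, 0, -0.04, 0.008, 0, 0.9, 0, 0, 0, 0, 0, 0, 0.9, 0, 0, 0, 0, 0, 0, 0.9]}}

```text
t: 7.7
tcp_pos: [0.5923, -0.0814, 0.1416]
tool_rot: [-2.114, -2.32, 0.001]
wrist_force: [-0.8, 0.7, -1.7]
gripper_width: 0.262
grasp_force: 25.0
```

```bash
python3 - <<'E'
from h import *
s=get_state(); im,d=get_image("wrist"); cv2.imwrite("pics/w3.png",im[...,::-1]); P=cloud("wrist",d,s)
for x in strips("wrist",im,s): print(*x)
plan((.5939,-.0815,.044),95.3,s)
E
```

```text
[0.5588 0.0928] [558.6  92.4] [13.1  4. ] 4.8 77
[ 0.4541 -0.095 ] [454.2 -96.1] [14.2 74.1] 95.3 813
[ 0.524  -0.0886] [524.1 -90. ] [14.1 73. ] 95.3 796
turn [-0.13 -0.09  0.  ] rows 0.014813833674703932 then shift [-0.0003  0.0016  0.0976] rows 1.5617368159839657 tcp [ 0.5923 -0.0814  0.1416] t 7.7
```

View pics/w3.png

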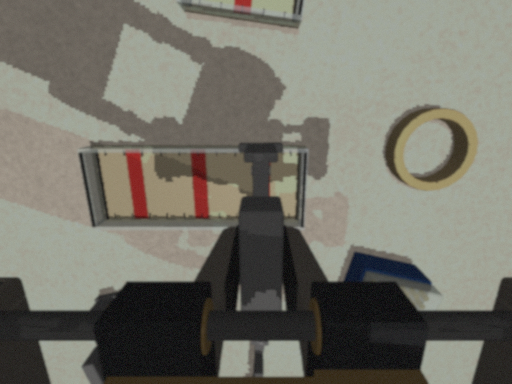

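Slab comb hangs upright above the far strip at (260,170); the other strips are at columns 138 and 200. Lower and release partway (opening of about 46 mm).

{"fn": "servo_tool", "kwargs": {"series": [0, 0, 0, 0, 0.0015, 0.03, 0.9, 0, 0, 0, 0, 0, 0.03, 0.9, 0, 0, 0, 0, 0, 0.02, 0.9, 0, 0, 0, 0, 0, 0.012, 0.9, 0, 0, 0, 0, 0, 0.005, 0.9, 0, 0, 0, 0, 0, 0, 0.9, 0, 0, 0, 0, 0, 0, 0.9]}}

```text
t: 8.62
tcp_pos: [0.5955, -0.0823, 0.0471]
tool_rot: [2.115, 2.321, 0.001]
wrist_force: [-0.6, -0.1, -0.3]
gripper_width: 0.259
grasp_force: 25.0
```

{"fn": "servo_tool", "kwargs": {"series": [0, 0, 0, 0, 0, 0, 0.5, 0, 0, 0, 0, 0, 0, 0.5, 0, 0, 0, 0, 0, 0, 0.5, 0, 0, 0, 0, 0, -0.02, 0.5, 0, 0, 0, 0, 0, -0.04, 0.5, 0, 0, 0, 0, 0, -0.05, 0.5, 0, 0, 0, 0, 0, 0, 0.5, 0, 0, 0, 0, 0, 0, 0.5]}}

```text
t: 9.62
tcp_pos: [0.5947, -0.082, 0.1566]
tool_rot: [2.116, 2.322, 0.0]
wrist_force: [-0.8, -0.3, -0.8]
gripper_width: 0.501
grasp_force: 0.0
```

```bash
python3 - <<'E'
from h import *
lookcomb((.594,-.081),"w4")
plan((.428,-.297,.17),108.7)
E
```

```text
[ 0.595  -0.0813] [ 23.9885 115.3833] 95.5893 96.0014 [ 0.5945 -0.0755] zmax 0.0772
turn [ 0.03  0.01 -0.28] rows 0.02613065890552044 then shift [0.0007 0.0004 0.1136] rows 1.8171566520555755 tcp [ 0.5947 -0.082   0.1566] t 9.62
turn [ -0.08  -0.05 -13.39] rows 1.2514620078239904 then shift [-0.1507 -0.2263 -0.0146] rows 4.356122786767474 tcp [ 0.5941 -0.0817  0.1554] t 9.68
```

{"fn": "servo_tool", "kwargs": {"series": [0, 0, -6.7, 0, 0, 0, 0.5, 0, 0, -6.7, 0, 0, 0, 0.5, 0, 0, 0, -0.025, -0.038, -0.002, 0.5, 0, 0, 0, -0.025, -0.038, -0.002, 0.5, 0, 0, 0, -0.025, -0.038, -0.002, 0.5, 0, 0, 0, -0.025, -0.038, -0.003, 0.5, 0, 0, 0, -0.025, -0.038, -0.003, 0.5, 0, 0, 0, -0.025, -0.036, -0.003, 0.5]}}

```text
t: 10.68
tcp_pos: [0.427, -0.2967, 0.1695]
tool_rot: [-1.829, -2.55, -0.001]
wrist_force: [1.3, -0.3, 0.6]
gripper_width: 0.503
grasp_force: 0.0
```

{"fn": "servo_tool", "kwargs": {"series": [0, 0, 0, 0, 0, 0, 0.5, 0, 0, 0, 0, 0, 0, 0.5]}}

```text
t: 10.92
tcp_pos: [0.4286, -0.2956, 0.17]
tool_rot: [-1.83, -2.551, -0.002]
wrist_force: [0.3, 0.1, 0.2]
gripper_width: 0.497
grasp_force: 0.0
```

```bash
python3 - <<'E'
from h import *
lookcomb((.430,-.296),"w5")
E
```

```text
[ 0.4303 -0.2972] [ 19.3573 115.2544] 108.3045 108.7887 [ 0.4284 -0.2921] zmax 0.077
turn [-0.03 -0.14  0.39] rows 0.038792200868108764 then shift [-0.0021  0.0011  0.127 ] rows 2.031751985834286 tcp [ 0.4286 -0.2956  0.17  ] t 10.93
```

View pics/w5.png

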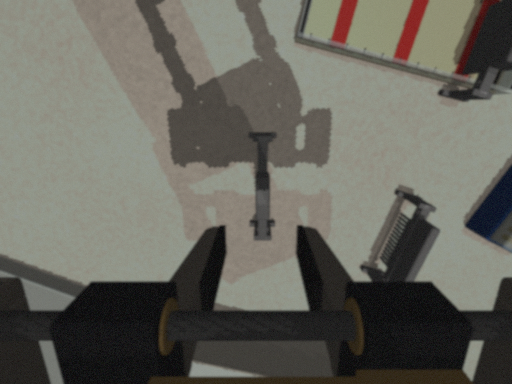

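Medium comb at (262,185), with its short tab between the fingers; the fine comb with its many teeth is at (400,235). Grip the medium comb.

{"fn": "servo_tool", "kwargs": {"series": [0, 0, 0.4, -0.002, 0.001, 0.035, 0.5, 0, 0, 0, 0, 0, 0.035, 0.5, 0, 0, 0, 0, 0, 0.035, 0.5, 0, 0, 0, 0, 0, 0.022, 0.5, 0, 0, 0, 0, 0, 0, 0.5, 0, 0, 0, 0, 0, 0, 0.95, 0, 0, 0, 0, 0, 0, 0.95, 0, 0, 0, 0, 0, 0, 0.95]}}

```text
t: 11.98
tcp_pos: [0.4309, -0.2986, 0.0451]
tool_rot: [1.839, 2.545, -0.001]
wrist_force: [-0.2, 0.4, 0.0]
gripper_width: 0.199
grasp_force: 0.0
```

{"fn": "servo_tool", "kwargs": {"series": [0, 0, 0, 0, 0, 0, 0.95, 0, 0, 0, 0, 0, 0, 0.95, 0, 0, 0, 0, 0, -0.02, 0.95, 0, 0, 0, 0, 0, -0.03, 0.95, 0, 0, 0, 0, 0, -0.03, 0.95, 0, 0, 0, 0, 0, -0.03, 0.95, 0, 0, 0, 0, 0, 0, 0.95, 0, 0, 0, 0, 0, 0, 0.95]}}

```text
t: 12.98
tcp_pos: [0.4297, -0.2975, 0.1525]
tool_rot: [-1.839, -2.545, -0.001]
wrist_force: [-0.1, 0.6, -0.7]
gripper_width: 0.149
grasp_force: 25.0
```

```bash
python3 -c "
from h import *
plan((.5242,-.0875,.15),95.3)"
```

```text
turn [-0.07 -0.11 13.  ] rows 1.2152567699032626 then shift [0.2004 0.1135 0.0025] rows 3.684469459497565 tcp [ 0.4297 -0.2975  0.1525] t 12.97
```

{"fn": "servo_tool", "kwargs": {"series": [0, 0, 6.5, 0, 0, 0, 0.95, 0, 0, 6.5, 0, 0, 0, 0.95, 0, 0, 0, 0.04, 0.023, 0, 0.95, 0, 0, 0, 0.04, 0.023, 0, 0.95, 0, 0, 0, 0.04, 0.023, 0, 0.95, 0, 0, 0, 0.04, 0.023, 0, 0.95, 0, 0, 0, 0.04, 0.0215, 0, 0.95, 0, 0, 0, 0, 0, 0, 0.95]}}

```text
t: 13.98
tcp_pos: [0.5243, -0.0856, 0.1519]
tool_rot: [-2.109, -2.324, 0.001]
wrist_force: [0.2, -0.3, -0.3]
gripper_width: 0.152
grasp_force: 25.0
```

{"fn": "servo_tool", "kwargs": {"series": [0, 0, 0, 0, 0, 0, 0.95]}}

```text
t: 14.1
tcp_pos: [0.524, -0.0886, 0.1526]
tool_rot: [-2.114, -2.321, 0.002]
wrist_force: [0.2, 0.9, -0.2]
gripper_width: 0.15
grasp_force: 25.0
```

```bash
python3 -c "
from h import *
plan((.5242,-.0875,.045),95.3)"
```

```text
turn [-0.14 -0.04  0.03] rows 0.01407501131455142 then shift [0.001  0.0003 0.1076] rows 1.7217903767189353 tcp [ 0.524  -0.0886  0.1526] t 14.1
```

{"fn": "servo_tool", "kwargs": {"series": [0, 0, 0, 0.0015, 0, 0.035, 0.95, 0, 0, 0, 0, 0, 0.03, 0.95, 0, 0, 0, 0, 0, 0.023, 0.95, 0, 0, 0, 0, 0, 0.012, 0.95, 0, 0, 0, 0, 0, 0.007, 0.95, 0, 0, 0, 0, 0, 0, 0.95, 0, 0, 0, 0, 0, 0, 0.95]}}

```text
t: 14.98
tcp_pos: [0.5255, -0.0874, 0.048]
tool_rot: [2.115, 2.321, 0.001]
wrist_force: [0.7, -0.9, 0.1]
gripper_width: 0.151
grasp_force: 25.0
```

{"fn": "servo_tool", "kwargs": {"series": [0, 0, 0, 0, 0, 0, 0.65, 0, 0, 0, 0, 0, 0, 0.65, 0, 0, 0, 0, 0, 0, 0.65, 0, 0, 0, 0, 0, -0.02, 0.65, 0, 0, 0, 0, 0, -0.04, 0.65, 0, 0, 0, 0, 0, -0.055, 0.65, 0, 0, 0, 0, 0, 0, 0.65, 0, 0, 0, 0, 0, 0, 0.65]}}

```text
t: 15.98
tcp_pos: [0.5245, -0.0869, 0.1616]
tool_rot: [-2.116, -2.322, 0.0]
wrist_force: [-0.0, 0.0, -0.6]
gripper_width: 0.351
grasp_force: 0.0
```

```bash
python3 - <<'E'
from h import *
lookcomb((.524,-.0875),"w6")
plan((.6075,-.310,.17),91.3)
E
```

```text
[ 0.5609 -0.0833] [ 92.4468 115.6511] 94.8601 169.9921 [ 0.5654 -0.0777] zmax 0.0771
turn [-0.03 -0.01  0.45] rows 0.04203300591180274 then shift [0.0005 0.0366 0.1186] rows 1.9867822321353652 tcp [ 0.5245 -0.0869  0.1616] t 15.97
turn [-0.12 -0.06  4.01] rows 0.37483863734085177 then shift [-0.2252  0.0785 -0.0093] rows 3.8185261213608164 tcp [ 0.5239 -0.0867  0.1607] t 16.02
```

{"fn": "servo_tool", "kwargs": {"series": [0, 0, 4, 0, 0, 0, 0.6, 0, 0, 0, -0.045, 0.016, -0.002, 0.6, 0, 0, 0, -0.045, 0.016, -0.002, 0.6, 0, 0, 0, -0.045, 0.016, -0.002, 0.6, 0, 0, 0, -0.045, 0.016, -0.002, 0.6, 0, 0, 0, -0.045, 0.0145, -0.002, 0.6, 0, 0, 0, 0, 0, 0, 0.6, 0, 0, 0, 0, 0, 0, 0.6]}}

```text
t: 17.02
tcp_pos: [0.6075, -0.3091, 0.1701]
tool_rot: [-2.193, -2.244, 0.0]
wrist_force: [0.4, -0.1, 0.4]
gripper_width: 0.403
grasp_force: 0.0
```

```bash
python3 - <<'E'
from h import *
lookcomb((.6075,-.311),"w7")
E
```

```text
[ 0.6083 -0.3122] [ 19.3142 115.2329] 92.0229 91.6067 [ 0.6076 -0.3031] zmax 0.0772
turn [-0.15 -0.15 -0.72] rows 0.06972437499962247 then shift [-0.0032  0.0006  0.1271] rows 2.034212355155542 tcp [ 0.6075 -0.3091  0.1701] t 17.02
```

View pics/w7.png

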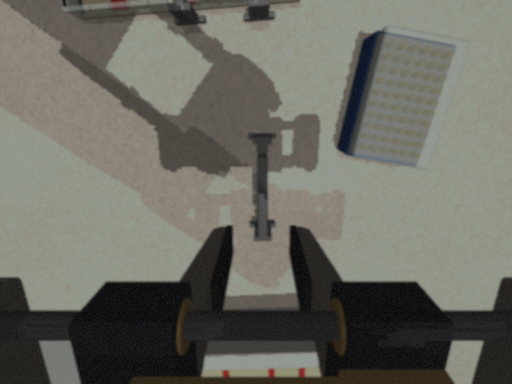

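Comb at (262,185) between the fingers, tip box at (400,97). Before gripping I'll check identities by grip length.

```bash
python3 - <<'E'
from h import *
P=cloud("top",np.load("top0.npz")["d"])
for n,c in dict(slab=(.463,.316),double=(.597,.312),fine=(.608,-.311),medium=(.431,-.297)).items():
    m=(P[...,2]>.062)&(P[...,2]<.09)&(np.hypot(P[...,0]-c[0],P[...,1]-c[1])<.085)
    print(n,cv2.minAreaRect((P[m][:,:2]*1000).astype(np.float32))[:2])
E
```

```text
slab ((460.10894775390625, 317.24505615234375), (24.722681045532227, 65.13225555419922))
double ((592.0357055664062, 311.84521484375), (25.460346221923828, 24.302196502685547))
fine ((607.745361328125, -310.82745361328125), (11.009662628173828, 83.18844604492188))
medium ((430.6510009765625, -296.5787353515625), (14.07817554473877, 44.298587799072266))
```

Identities confirmed (65, 24, 83 and 44 mm grips). Grip the fine comb.

{"fn": "servo_tool", "kwargs": {"series": [0, 0, -0.5, -0.002, 0.0005, 0.035, 0.6, 0, 0, 0, 0, 0, 0.035, 0.6, 0, 0, 0, 0, 0, 0.035, 0.6, 0, 0, 0, 0, 0, 0.022, 0.6, 0, 0, 0, 0, 0, 0, 0.6, 0, 0, 0, 0, 0, 0, 0.98, 0, 0, 0, 0, 0, 0, 0.98, 0, 0, 0, 0, 0, 0, 0.98]}}

```text
t: 18.08
tcp_pos: [0.6095, -0.3127, 0.0464]
tool_rot: [2.185, 2.255, 0.0]
wrist_force: [-0.1, -0.5, 2.5]
gripper_width: 0.109
grasp_force: 25.0
```

{"fn": "servo_tool", "kwargs": {"series": [0, 0, 0, 0, 0, 0, 0.98, 0, 0, 0, 0, 0, 0, 0.98, 0, 0, 0, 0, 0, -0.02, 0.98, 0, 0, 0, 0, 0, -0.03, 0.98, 0, 0, 0, 0, 0, -0.04, 0.98, 0, 0, 0, 0, 0, -0.04, 0.98, 0, 0, 0, 0, 0, 0, 0.98, 0, 0, 0, 0, 0, 0, 0.98]}}

```text
t: 19.08
tcp_pos: [0.6084, -0.3117, 0.1742]
tool_rot: [-2.185, -2.255, 0.0]
wrist_force: [-0.4, 0.4, -1.1]
gripper_width: 0.105
grasp_force: 25.0
```

```bash
python3 -c "
from h import *
plan((.4545,-.094,.17),95.3)"
```

```text
turn [-0.07 -0.06 -3.49] rows 0.3265448846405606 then shift [ 0.231  -0.1331  0.0042] rows 4.266731792106647 tcp [ 0.6084 -0.3117  0.1742] t 19.07
```

{"fn": "servo_tool", "kwargs": {"series": [0, 0, -3.5, 0, 0, 0, 0.98, 0, 0, 0, 0.046, -0.027, 0, 0.98, 0, 0, 0, 0.046, -0.027, 0, 0.98, 0, 0, 0, 0.046, -0.027, 0, 0.98, 0, 0, 0, 0.046, -0.027, 0, 0.98, 0, 0, 0, 0.047, -0.026, 0, 0.98, 0, 0, 0, 0, 0, 0, 0.98, 0, 0, 0, 0, 0, 0, 0.98]}}

```text
t: 20.08
tcp_pos: [0.4538, -0.0946, 0.1742]
tool_rot: [-2.115, -2.321, 0.001]
wrist_force: [1.1, 1.2, -0.9]
gripper_width: 0.107
grasp_force: 25.0
```

```bash
python3 -c "
from h import *
plan((.4545,-.094,.046),95.3)
s=get_state();im,d=get_image('wrist');cv2.imwrite('pics/w8.png',im[...,::-1])
for x in strips('wrist',im,s):print(*x)"
```

```text
turn [-0.07 -0.02  0.02] rows 0.007152415666079758 then shift [0.0005 0.0007 0.1282] rows 2.0514005130898165 tcp [ 0.4538 -0.0946  0.1742] t 20.07
[0.5586 0.0981] [558.5  98.1] [13.9 13.2] 40.0 196
[ 0.5205 -0.0876] [521.  -89.9] [ 7.2 73.1] 95.5 273
[ 0.5904 -0.0817] [593.6 -83. ] [13.1 73.2] 95.2 289
```

View pics/w8.png

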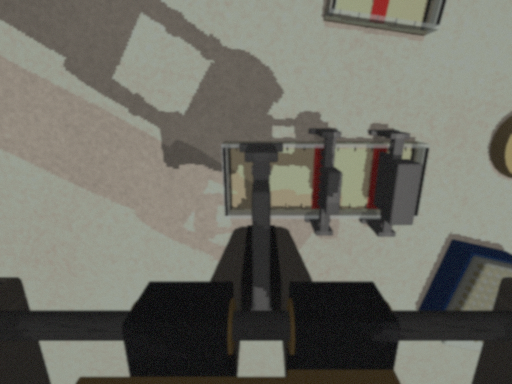

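Medium (328,185) and slab (390,180) stand across the tray, and the fine comb at (260,180) is over the near strip. Lower it.

{"fn": "servo_tool", "kwargs": {"series": [0, 0, 0, 0.001, 0.0007, 0.04, 0.98, 0, 0, 0, 0, 0, 0.04, 0.98, 0, 0, 0, 0, 0, 0.027, 0.98, 0, 0, 0, 0, 0, 0.013, 0.98, 0, 0, 0, 0, 0, 0.007, 0.98, 0, 0, 0, 0, 0, 0, 0.98, 0, 0, 0, 0, 0, 0, 0.98]}}

```text
t: 21.0
tcp_pos: [0.4557, -0.094, 0.0491]
tool_rot: [2.115, 2.32, 0.001]
wrist_force: [-0.7, 0.5, -0.9]
gripper_width: 0.107
grasp_force: 25.0
```

{"fn": "servo_tool", "kwargs": {"series": [0, 0, 0, 0, 0, 0, 0.68, 0, 0, 0, 0, 0, 0, 0.68, 0, 0, 0, 0, 0, 0, 0.68, 0, 0, 0, 0, 0, -0.02, 0.68, 0, 0, 0, 0, 0, -0.04, 0.68, 0, 0, 0, 0, 0, -0.06, 0.68, 0, 0, 0, 0, 0, 0, 0.68, 0, 0, 0, 0, 0, 0, 0.68]}}

```text
t: 22.0
tcp_pos: [0.4545, -0.0933, 0.1676]
tool_rot: [-2.116, -2.322, 0.0]
wrist_force: [0.2, 0.2, -0.1]
gripper_width: 0.317
grasp_force: 0.0
```

```bash
python3 -c "
from h import *
plan((.591,.310,.17),113.5)"
```

```text
turn [-2.000e-02 -1.000e-02 -1.819e+01] rows 1.6998044038881035 then shift [ 0.3154  0.286  -0.0024] rows 6.813258325468807 tcp [ 0.4545 -0.0933  0.1676] t 22.0
```

{"fn": "servo_tool", "kwargs": {"series": [0, 0, -9.1, 0, 0, 0, 0.4, 0, 0, -9.1, 0, 0, 0, 0.4, 0, 0, 0, 0.04, 0.036, 0, 0.4, 0, 0, 0, 0.04, 0.036, 0, 0.4, 0, 0, 0, 0.04, 0.036, 0, 0.4, 0, 0, 0, 0.04, 0.036, 0, 0.4, 0, 0, 0, 0.04, 0.036, 0, 0.4, 0, 0, 0, 0.04, 0.036, 0, 0.4]}}

```text
t: 23.0
tcp_pos: [0.556, 0.2143, 0.1654]
tool_rot: [-1.721, -2.625, 0.005]
wrist_force: [0.0, 0.1, 0.3]
gripper_width: 0.599
grasp_force: 0.0
```

{"fn": "servo_tool", "kwargs": {"series": [0, 0, 0, 0.04, 0.036, 0, 0.4, 0, 0, 0, 0.035, 0.034, -0.002, 0.4, 0, 0, 0, 0, 0, 0, 0.4, 0, 0, 0, 0, 0, 0, 0.4]}}

```text
t: 23.5
tcp_pos: [0.5902, 0.3087, 0.1678]
tool_rot: [-1.721, -2.626, 0.005]
wrist_force: [-0.3, -1.2, -0.1]
gripper_width: 0.597
grasp_force: 0.0
```

```bash
python3 - <<'E'
from h import *
lookcomb((.591,.312),"w9")
E
```

```text
[0.5917 0.3114] [ 23.904  116.1488] 112.9734 112.953 [0.5899 0.3157] zmax 0.0768
turn [-0.22  0.    0.54] rows 0.05481959564320031 then shift [0.0018 0.0024 0.1248] rows 1.9975377479989083 tcp [0.5902 0.3087 0.1678] t 23.5
```

View pics/w9.png

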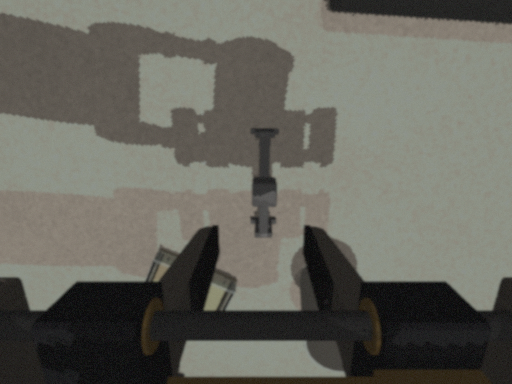

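Double comb at (264,185), its square block between the fingers; beaker at (320,300), clear of the descent. Grip it.

{"fn": "servo_tool", "kwargs": {"series": [0, 0, 0.5, 0.002, 0.0022, 0.035, 0.4, 0, 0, 0, 0, 0, 0.035, 0.4, 0, 0, 0, 0, 0, 0.035, 0.4, 0, 0, 0, 0, 0, 0.02, 0.4, 0, 0, 0, 0, 0, 0, 0.4, 0, 0, 0, 0, 0, 0, 0.9, 0, 0, 0, 0, 0, 0, 0.9, 0, 0, 0, 0, 0, 0, 0.9]}}

```text
t: 24.55
tcp_pos: [0.5933, 0.3124, 0.0463]
tool_rot: [1.733, 2.619, 0.002]
wrist_force: [0.8, -0.6, -0.1]
gripper_width: 0.294
grasp_force: 0.0
```

{"fn": "servo_tool", "kwargs": {"series": [0, 0, 0, 0, 0, 0, 0.9, 0, 0, 0, 0, 0, 0, 0.9, 0, 0, 0, 0, 0, -0.02, 0.9, 0, 0, 0, 0, 0, -0.03, 0.9, 0, 0, 0, 0, 0, -0.03, 0.9, 0, 0, 0, 0, 0, -0.03, 0.9, 0, 0, 0, 0, 0, 0, 0.9, 0, 0, 0, 0, 0, 0, 0.9]}}

```text
t: 25.55
tcp_pos: [0.5919, 0.312, 0.154]
tool_rot: [-1.733, -2.619, 0.002]
wrist_force: [-0.0, -0.2, -0.5]
gripper_width: 0.26
grasp_force: 25.0
```

```bash
python3 -c "
from h import *
plan((.559,.124,.155),88.4)
z=np.load('w1.npz')
P=cloud('top',np.load('top0.npz')['d'])
m=(P[...,2]>.018)&(P[...,2]<.04)&(np.hypot(P[...,0]-.559,P[...,1]-.124)<.085)
print(m.sum(),cv2.minAreaRect((P[m][:,:2]*1000).astype(np.float32)))"
```

```text
turn [-9.000e-02  1.000e-02  2.461e+01] rows 2.2997719386698923 then shift [-0.1888 -0.0277 -0.001 ] rows 3.053153556147601 tcp [0.5919 0.312  0.154 ] t 25.55
318 ((559.4555053710938, 123.89425659179688), (88.74437713623047, 109.94115447998047), 87.63032531738281)
```

{"fn": "servo_tool", "kwargs": {"series": [0, 0, 8.3, 0, 0, 0, 0.9, 0, 0, 8.3, 0, 0, 0, 0.9, 0, 0, 8.4, 0, 0, 0, 0.9, 0, 0, 0, -0.047, -0.007, 0, 0.9, 0, 0, 0, -0.047, -0.007, 0, 0.9, 0, 0, 0, -0.047, -0.007, 0, 0.9, 0, 0, 0, -0.047, -0.007, 0, 0.9, 0, 0, 0, 0, 0, 0, 0.9]}}

```text
t: 26.55
tcp_pos: [0.5565, 0.1227, 0.1531]
tool_rot: [-2.262, -2.176, 0.005]
wrist_force: [-0.2, 0.5, -0.5]
gripper_width: 0.261
grasp_force: 25.0
```

{"fn": "servo_tool", "kwargs": {"series": [0, 0, 0, 0, 0, 0, 0.9]}}

```text
t: 26.68
tcp_pos: [0.5574, 0.1256, 0.1539]
tool_rot: [-2.259, -2.181, 0.002]
wrist_force: [-0.1, 0.2, -1.3]
gripper_width: 0.256
grasp_force: 25.0
```

```bash
python3 -c "
from h import *
plan((.559,.1238,.0465),88)
s=get_state();im,d=get_image('wrist');cv2.imwrite('pics/w10.png',im[...,::-1])
for x in strips('wrist',im,s):print(*x)"
```

```text
turn [-0.12 -0.02 -0.01] rows 0.01150809537342585 then shift [-0.0018  0.0017  0.1074] rows 1.7187937912716136 tcp [0.5574 0.1256 0.1539] t 26.68
```

View pics/w10.png

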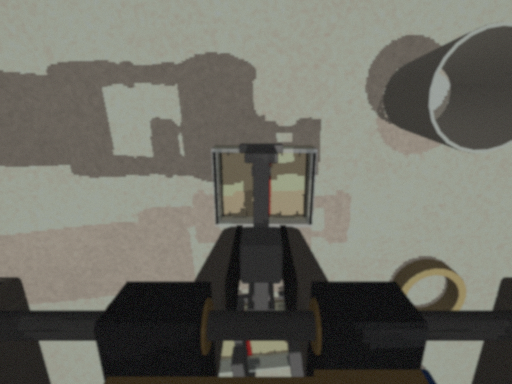

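Double comb at (260,185), square over the short tray, with the strip showing just to the right of it (2 mm to correct). Lower it.

{"fn": "servo_tool", "kwargs": {"series": [0, 0, 0, -0.001, 0.002, 0.035, 0.9, 0, 0, 0, 0, 0, 0.03, 0.9, 0, 0, 0, 0, 0, 0.023, 0.9, 0, 0, 0, 0, 0, 0.012, 0.9, 0, 0, 0, 0, 0, 0.006, 0.9, 0, 0, 0, 0, 0, 0, 0.9, 0, 0, 0, 0, 0, 0, 0.9]}}

```text
t: 27.6
tcp_pos: [0.5609, 0.1243, 0.0501]
tool_rot: [2.259, 2.182, 0.002]
wrist_force: [-0.7, 0.1, -0.5]
gripper_width: 0.261
grasp_force: 25.0
```

{"fn": "servo_tool", "kwargs": {"series": [0, 0, 0, 0, 0, 0, 0.5, 0, 0, 0, 0, 0, 0, 0.5, 0, 0, 0, 0, 0, 0, 0.5, 0, 0, 0, 0, 0, -0.02, 0.5, 0, 0, 0, 0, 0, -0.04, 0.5, 0, 0, 0, 0, 0, -0.055, 0.5, 0, 0, 0, 0, 0, -0.05, 0.5, 0, 0, 0, 0, 0, -0.05, 0.5]}}

```text
t: 28.6
tcp_pos: [0.5598, 0.1241, 0.266]
tool_rot: [2.26, 2.182, 0.001]
wrist_force: [0.9, 0.2, -0.1]
gripper_width: 0.497
grasp_force: 0.0
```

{"fn": "servo_tool", "kwargs": {"series": [0, 0, 0, 0.05, 0, -0.02, 0.5, 0, 0, 0, 0.05, 0, 0, 0.5, 0, 0, 0, 0.05, 0, 0, 0.5, 0, 0, 0, 0.05, 0, 0, 0.5, 0, 0, 0, 0.05, 0, 0, 0.5, 0, 0, 0, 0.05, 0, 0, 0.5, 0, 0, 0, 0, 0, 0, 0.5, 0, 0, 0, 0, 0, 0, 0.5]}}

```text
t: 29.6
tcp_pos: [0.5705, 0.4236, 0.2839]
tool_rot: [2.259, 2.182, -0.001]
wrist_force: [-0.4, -0.0, 0.3]
gripper_width: 0.5
grasp_force: 0.0
```

```bash
python3 - <<'E'
from h import *
im,d=get_image("top"); P=cloud("top",d); cv2.imwrite("pics/top1.png",cv2.resize(im[100:300,120:420,::-1],None,fx=2.6,fy=2.6))
tr=lambda o,a,p:R.from_euler('z',-a,degrees=True).apply([*(p-o),0])[:2]*1000
for n,c,o,a in [("slab",(.594,-.081),(.5242,-.0875),5.3),("med",(.524,-.0875),(.5242,-.0875),5.3),("fine",(.4545,-.094),(.5242,-.0875),5.3),("double",(.559,.124),(.559,.1239),-2)]:
    ax=np.array([np.cos(np.radians(a)),np.sin(np.radians(a))]); D=P[...,:2]-c
    P2=P.copy(); P2[np.abs(D@ax)>.03]=np.nan
    r=combfit(P2,c); print(n,tr(np.array(o),a,r[0]).round(1),r[1].round(1),r[2]-90-a,r[3]-90-a,np.percentile(P2[r[5]][:,2],98).round(4))
print(get_state()["t"],get_state()["tcp_pos"])
E
```

```text
slab [71.1 -0. ] [ 25.2 115.7] 1.3394162178039553 0.2584486 0.0802
med [0.2 1.5] [ 19.3 115.7] -1.042152690887451 -0.20693684 0.0782
fine [-69.9   0.6] [ 20.1 115.7] -1.0092113494873045 -0.13590717 0.0796
double [0.7 0.4] [ 23.3 115.9] 0.7091140747070312 -0.46447754 0.079
29.65 [0.57071313 0.42304539 0.2842111 ]
```

View pics/top1.png

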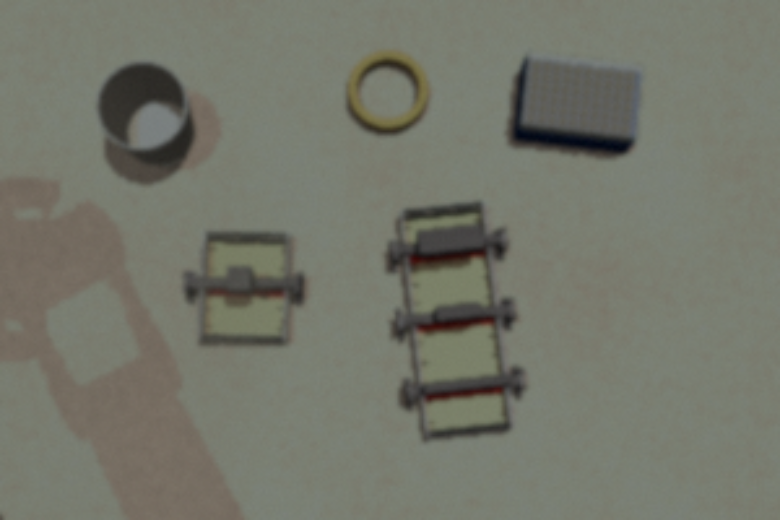

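All four combs stand on their strips within 2 mm: double at (240,285), slab (447,243), medium (455,318), fine (463,385). Bystanders are unmoved and the arm is clear.

```bash
python3 -c "
from plant import *
print(finish_job())"
```

```text
the job is handed in; nothing more can be done
None
```

The job is handed in: all four combs measured within about 2 mm and 1.5° of their strips, standing and released, with the tape roll, beaker and tip box left alone and the robot clock at about 30 s of the 99 s allowed; no verdict came back.

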